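# Present a glazed plaque to the inspection lens over a hand-rest bar

### The arm

A 6-joint arm with a two-finger parallel gripper is mounted at the origin on the work surface. World frame = base frame: x ahead of the robot, y to its left, z up, the work surface at z = 0. Lengths are in m, angles in rad, forces in N, time in s.
With the tool pointing down it reaches from about 0.325 to 0.775 m from the base axis. Payload 5.5 kg.
Tool frame: the origin (TCP) lies at the very end of the fingers, on their centre line; the grasp point (between the pads) lies 19 mm behind it (arm.grip_depth is the distance from the TCP to the grasp point, in m); z points along the fingers, x is the direction in which the jaws open and shut, and the axes are right-handed (so a half turn about z gives the same grasp; the last joint's range is limited). The gripper opens to 88 mm and grips with 3 to 60 N. Pads are 20 mm wide; open, the fingers measure 115 mm over their backs; the gripper's body (75 mm by 178 mm) begins 61 mm behind the grasp point.
Start: joints at [1.113, 0.091, 1.231, -0, 1.82, -0.057], TCP at [0.234, 0.552, 0.223] pointing down, gripper open.
Joint ranges: [-2.87, 2.87], [-0.86, 2.18], [0.17, 2.46], [-1.51, 4.65], [0.06, 2.69], [-2.65, 2.65]. Speed limits (rad/s): [2.57, 2.57, 3.01, 3.14, 3.14, 3.14].

### API

Orientations are given as a unit quaternion [x, y, z, w].
In Python, from plant import readout, viewer, workorder, arm gives the robot as it stands.
- The arm moves only by the tool drive_tool, never from a script. Its argument "rows" is a list of rows, each an object with "dp": the shift along the tool's x, y, z in cm, a list of three; "rotation": the turn, a rotation vector about the tool's x, y, z in degrees, a list of three; "claw": the opening, from -1 (shut) to 1 (fully open). In form: [{"dp": [x, y, z], "rotation": [wx, wy, wz], "claw": claw}, ...]. A call has exactly 10 rows; each row shifts and turns the commanded pose from where the row before left it, along the tool's axes as they then stand; what a row does not reach is not made up. A row lasts 1/12 s, in which the tool goes at most 41.7 mm and 7.16 degrees, less where a joint would pass 70% of its speed; a pose out of reach is approached as far as the arm can. A call with a gripper value outside its range is refused whole. The fingers move at their own pace and stop on an object; the grip force is fixed at half the most. Time passes only in rows, so rows that do not move let the fingers close, or fill a call up. It gives the time, the measured TCP pose, the force and the opening at its end, in the units of the state.
- readout.sense(): the state, without advancing time (a new reading comes with each control period).
- viewer.camera(name): name is "scene" or "top" or "wrist"; returns the picture (420x560x3 uint8, red, green, blue); there is no depth.
- viewer.camera_info(name): a dict with "camera_matrix" (3x3 intrinsics, pixels), "R" (3x3) and "t" (3): a world point X has camera coordinates R X + t. Camera axes: x right, y down, z forward; pixel columns grow to the right and rows downward; lengths in m; the calibration is good to about 2 mm. A picture is of the moment at which its call begins: read the wrist's pose just before it. camera_info takes no time and is no camera call; for the wrist camera it gives the pose at the moment of the call.
- workorder.job_done(): hands the job in, once; it reports no verdict.
Trained networks look in the newest picture that a camera, given by its name, has taken for a name from the list of things; names that differ only in an ending like _2 or _b are one class to them, and where a whole thing is asked for, a point or a joint stands for the part that bears it (a point fixed in the world has none). Each returns a list of dicts, best first, with "score" (0 to 1); they miss things now and then, are a little off and sometimes report something else, mostly with a low value. They report only what shows in the picture. A call takes as long as a camera call. They do not tell look-alikes from the thing itself.
- viewer.outline_of(camera, name): "mask" (420x560 bool, what is visible of it) and "point" ([column, row] in pixels, amid what is visible of it).
The state is a dict: "time": time; "joints": joint angles; "qd": joint speeds; "effort": joint torques, N m; "tool_pos": TCP position; "eef_rot": TCP orientation; "force": force on the tool from outside, world axes, zero at the start; "wrist_torque": the same for the moment, N m; "width": finger opening in m.
Only numpy, scipy, OpenCV 4.12 (cv2) and the standard library are available. Lean on these libraries where they do the work, as an engineer would, in place of code of your own. Each camera call takes 0.05 s, during which the arm holds its last target. There are 200 camera calls.

### The job

Lay the wooden hand-rest bar across the two notched posts of the inspection stand, centred and seated in both notches, and let go of it, so that my hand has a rest while I check the glaze. Then pick the yellow-green plaque out of the rack on the green wheel and present it to the lens: hold it still and upright in the air over the middle of the bar, the middle of the plaque level with the lens centre, its glazed front squarely facing the lens. Finish while still holding it there, the bar left in its notches and everything else left where it stands.

Things in the scene. Friction and masses are not known exactly. Their poses are not given: they have to be found in the camera images.
- bar: Hand-rest bar of pale wood, 220 mm long (its x) x 26 mm wide (its y) x 22 mm high, about 80 g, starts lying flat on the table between the stand and the wheel. Origin at the centre of its underside, z up.
- stand: Fixed inspection stand. Origin on the table midway between its two light wood posts, z up; x points from the posts to the lens, y runs along the line of the posts. Posts at y = -85 and +85 mm, each 20 mm thick along y, 60 mm along x, with a notch for the bar in its top (see the notch points). Between the posts only a grey base plate 8 mm thick. Round lens at x = +170 mm.
- lens (a point): Centre of the round, black-rimmed upright lens (100 mm across), 190 mm above the table, 170 mm from the line of the posts on the stand's +x side; it looks along the stand's -x, over the middle of the bar. The plaque's middle belongs 190 mm straight above the stand's origin.
- notch_left (a point): Middle of the notch floor of the post at the stand's y = +85 mm. Notch floor 52 mm above the table, 34 mm wide along the stand's x, centred on x = 0, cheeks 12 mm high (top at 64 mm), open at both ends along y; the bar passes through both notches.
- notch_right (a point): The same for the post at the stand's y = -85 mm.
- wheel: Fixed green round banding wheel (184 mm across; does not turn) with a light wooden rack on it. Origin on the table under its centre, z up. Rack slots at x = -58, 0, +58 mm, each 13 mm wide along x; slot floor 76 mm, slot tops 102 mm above the table. Each holds one upright plaque, front towards the wheel's +x; which plaque is in which slot varies.
- plaque_green: Yellow-green glazed front, white back, plaque with yellow wing relief, the one to present: upright arched slab 56 mm wide (its y), 10 mm thick (its x), front = its +x side. Arch top 78 mm high; on it a bare holding tab 22 mm wide, 10 mm thick, up to 110 mm, to be gripped front and back. About 90 g. Origin at the centre of its underside, z up.
- plaque_green_mid (a point): Middle of the yellow-green plaque, 50 mm above its underside; its axes are the plaque's.
- plaque_blue: Light-blue glazed front, white back, plaque, to be left in the rack: upright arched slab 56 mm wide (its y), 10 mm thick (its x), front = its +x side. Arch top 78 mm high; on it a bare holding tab 22 mm wide, 10 mm thick, up to 110 mm, to be gripped front and back. About 90 g. Origin at the centre of its underside, z up.
- plaque_bare: Unglazed terracotta-coloured plaque, to be left in the rack: upright arched slab 56 mm wide (its y), 10 mm thick (its x), front = its +x side. Arch top 78 mm high; on it a bare holding tab 22 mm wide, 10 mm thick, up to 110 mm, to be gripped front and back. About 90 g. Origin at the centre of its underside, z up.
- tub: White round plastic tub with lid, 120 mm across, 120 mm high, loose bystander. Origin at the centre of its underside.
- bowl: Blue ceramic bowl, 160 mm across, 75 mm high, loose bystander. Origin at the centre of its underside.
- jar: Glass jar 72 mm across holding loop tools, 160 mm high with them, loose bystander beyond the work. Origin at the centre of its underside.
- brush: Brush lying on the table, loose bystander.
- spatula: Spatula lying on the table, loose bystander.
There are look-alikes about, which are no part of the job. Leave any purple look-alike of the plaque_green alone.

How it is judged:
On the way:
1. the bar lies in both notches, centred, and is let go (x of bar in the frame of stand between -0.008 and 0.008 m and y of bar in the frame of stand between -0.02 and 0.02 m and z of bar in the frame of stand between 0.048 and 0.056 m and angle between the x axis of bar and the y axis of stand, either way round below 0.07 rad and angle between bar's own z axis and vertical below 0.06 rad and linear speed of bar below 0.02 m/s and contact force between the fingers and bar below 0.05 N), for 0.3 s.
At the end, for the whole second after the job is handed in: Bar at rest, untouched, in both notches, within 20 mm of centred. Green plaque held by the fingers alone, still: its middle within 20 mm each way of the point 190 mm up over the middle between the posts, upright within 0.15 rad, front square to the lens within 0.17 rad (all of step 1 and x of plaque_green_mid in the frame of stand between -0.02 and 0.02 m and y of plaque_green_mid in the frame of stand between -0.02 and 0.02 m and height (world z) of plaque_green_mid between 0.17 and 0.21 m and angle between plaque_green's own z axis and vertical below 0.15 rad and angle between the x axis of plaque_green and the x axis of stand, either way round below 0.17 rad and x of lens in the frame of plaque_green above 0.1 m and contact force between the fingers and plaque_green above 1 N and linear speed of plaque_green below 0.02 m/s and angular speed of plaque_green below 0.15 rad/s and contact force between plaque_green and stand below 0.05 N and contact force between plaque_green and wheel below 0.05 N and contact force between plaque_green and bar below 0.05 N and contact force between plaque_green and plaque_blue below 0.05 N and contact force between plaque_green and plaque_bare below 0.05 N); the arm keeps its last pose, push and grip.
It fails at once if another plaque taken from its slot or shoved (its underside moved over 15 mm) (distance of any of plaque_blue, plaque_bare from where it was at the start of the episode above 0.015 m).
It fails at once if another plaque tipped (angle between any of plaque_blue, plaque_bare's own z axis and vertical above 0.35 rad).
It fails at once if tub, bowl, jar, brush or spatula moved over 30 mm (distance of any of tub, bowl, jar, brush, spatula from where it was at the start of the episode above 0.03 m).
It also fails if it takes over 58 s, if anything falls off the work surface, if the arm or the gripper's body presses on something with over 40 N, if the wrist force passes 120 N, or if a joint passes its speed limit or range.

## Working session

There is one attempt and no reset: what is moved stays moved. The work goes in short steps, Python scripts to look and compute and a tool call to move; the robot and the scene stay as the last step left them, time stands still between calls to the robot, and variables do not carry over. Pictures are saved under pics/ and viewed, about 8 in all and at most 12, crops included, and the job is handed in when it is done.

Besides the shell and the picture viewer there is one more tool, called after "Call:" as name([rows], argument=value, ...), one row to a line, values as JSON. drive_tool: Moves the arm, as the interface text tells. Its arguments: {"type":"object","properties":{"rows":{"type":"array","items":{"type":"object","properties":{"dp":{"type":"array","items":{"type":"number"}},"rotation":{"type":"array","items":{"type":"number"}},"claw":{"type":"number"}}}}},"required":["rows"]}

```bash
mkdir -p pics; ls
cat > h.py <<'E'
import numpy as np, cv2
from plant import readout, viewer, workorder, arm
def save(im,n): cv2.imwrite('pics/'+n,cv2.cvtColor(im,cv2.COLOR_RGB2BGR))
def ray(info,p):
    K=np.array(info['camera_matrix']);R=np.array(info['R']);t=np.array(info['t'])
    d=R.T@np.linalg.solve(K,[p[0],p[1],1]); return -R.T@t,d/np.linalg.norm(d)
def atz(info,p,z):
    o,d=ray(info,p); return o+d*(z-o[2])/d[2]
def tri(rs):
    A=sum(np.eye(3)-np.outer(d,d) for o,d in rs); b=sum((np.eye(3)-np.outer(d,d))@o for o,d in rs)
    return np.linalg.solve(A,b)
def proj(info,X):
    x=np.array(info['camera_matrix'])@(np.array(info['R'])@X+np.array(info['t'])); return x[:2]/x[2]
E
python3 - <<'E'
from h import *
np.set_printoptions(precision=4,suppress=True)
print(readout.sense())
ims=[]
for c in ['top','scene','wrist']:
    im=viewer.camera(c); info=viewer.camera_info(c); save(im,c+'0.png'); np.save(c+'0.npy',im)
    print(c,info)
    for n in ['bar','stand','wheel','plaque_green','plaque_blue','plaque_bare','lens','notch_left','notch_right','tub','bowl','jar']:
        try:
            for r in viewer.outline_of(c,n)[:3]:
                m=r['mask'].astype(np.uint8); print(c,n,round(r['score'],2),np.round(r['point'],1),m.sum(),np.round(atz(info,r['point'],0.05),3) if c!='wrist' else '', cv2.minAreaRect(cv2.findNonZero(m)))
        except Exception as e: print(c,n,e)
E
```

```text
pics
{'time': 0.0, 'joints': array([ 1.1133,  0.0918,  1.2318, -0.    ,  1.8198, -0.0567]), 'qd': array([-0.0007, -0.0008,  0.0003,  0.0013,  0.0004,  0.0017]), 'effort': array([ -0.0006, -44.6475, -40.6428,   0.0697,   0.0296,  -0.0002]), 'tool_pos': array([0.234 , 0.5522, 0.2216]), 'eef_rot': array([ 0.8337,  0.5522, -0.0008,  0.0005]), 'force': array([ 0.2524,  0.491 , -0.8921]), 'wrist_torque': array([0.0411, 0.0075, 0.0598]), 'width': 0.08790755089643881}
top {'camera_matrix': array([[479.7876,   0.    , 274.2342],
       [  0.    , 479.7876, 209.357 ],
       [  0.    ,   0.    ,   1.    ]]), 'R': array([[-0.0097, -1.    , -0.0003],
       [-0.9945,  0.0096, -0.1041],
       [ 0.1041, -0.0007, -0.9946]]), 't': array([-0.0046,  0.5545,  1.6822])}
top bar 0.97 [275.8 202.7] 448 [ 0.576 -0.016  0.05 ] ((274.2978820800781, 204.61862182617188), (61.39160919189453, 8.033377647399902), 78.02386474609375)
top stand 0.63 [194.5 215.5] 2544 [0.533 0.271 0.05 ] ((194.09078979492188, 193.9905242919922), (82.3376693725586, 64.14862823486328), 76.90811157226562)
top wheel 0.96 [339.9 202.2] 
[... 4201 characters left out ...]
3 [0.774 0.026 0.05 ] ((346.2336120605469, 275.9978332519531), (29.80291748046875, 52.93156814575195), 7.594643592834473)
wrist {'camera_matrix': array([[322.3612,   0.    , 284.7917],
       [  0.    , 322.3612, 207.5369],
       [  0.    ,   0.    ,   1.    ]]), 'R': array([[ 0.3904,  0.9206, -0.0004],
       [ 0.8916, -0.378 ,  0.2492],
       [ 0.2293, -0.0977, -0.9684]]), 't': array([-0.6001, -0.0302,  0.3885])}
wrist lens 0.39 [217.6 375.8] 64  ((215.5, 376.0), (6.0, 11.0), 90.0)
wrist lens 0.22 [221.8 241.5] 2748  ((219.69273376464844, 261.53594970703125), (33.158206939697266, 201.24310302734375), 25.218923568725586)
wrist tub 0.65 [215.9 378.2] 62  ((215.0, 376.0), (6.0, 12.0), 90.0)
```

Run:
```python
from h import *
a=np.load('top0.npy')[130:270,90:460]; b=np.load('scene0.npy')[90:360,150:450]
a=cv2.resize(a,None,fx=2,fy=2,interpolation=3); b=cv2.resize(b,None,fx=2,fy=2,interpolation=3)
save(a,'topc.png'); save(b,'scenec.png')
```

```text
(no output)
```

View pics/topc.png

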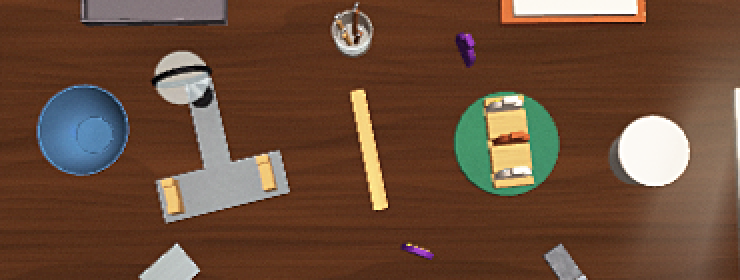

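View pics/scenec.png

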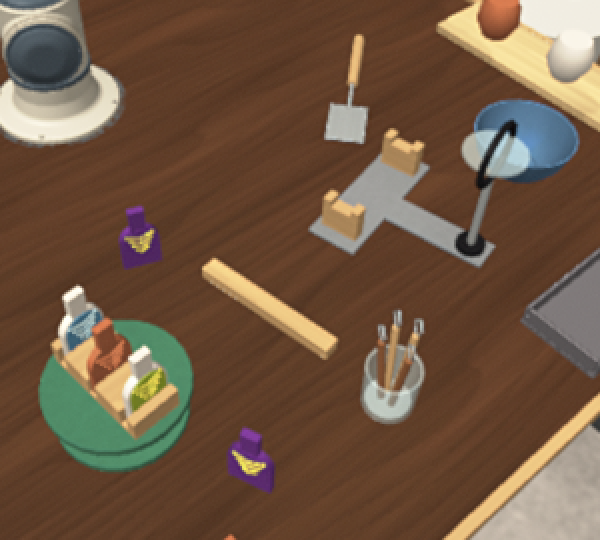

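The top crop shows the stand at the left, with posts at about full pixel (176,228) and (222,216). The bar is at (275,204) and the wheel at (343,202). The scene crop shows three green-plaque candidates:
- the rack's front-most slot, full pixel (221,279): yellow-green glaze with yellow relief
- (217,210): purple
- (277,320): purple

The one in the rack fits the description; the two purple ones are the look-alikes. The enlarged crop already shows this clearly.

```bash
cat >> h.py <<'E'
from scipy.spatial.transform import Rotation as Ro
def tool():
    s=readout.sense(); return s, np.array(s['tool_pos']), Ro.from_quat(s['eef_rot']).as_matrix()
def goto(p,yaw):
    """print move to TCP p, pointing down, tool x at yaw deg: shift first in present tool axes, then rotation"""
    s,P,R=tool(); c,si=np.cos(np.radians(yaw)),np.sin(np.radians(yaw))
    T=np.array([[c,si,0],[si,-c,0],[0,0,-1]])
    print('dp cm',np.round(R.T@(np.array(p)-P)*100,2),'rot deg',np.round(np.degrees(Ro.from_matrix(R.T@T).as_rotvec()),2),'now yaw',np.round(np.degrees(np.arctan2(R[1,0],R[0,0])),2))
E
python3 - <<'E'
from h import *
np.set_printoptions(precision=4,suppress=True)
T=viewer.camera_info('top');S=viewer.camera_info('scene')
s,P,R=tool(); W=viewer.camera_info('wrist'); o=-W['R'].T@W['t']; print('cam in tool',R.T@(o-P), (R.T@W['R'].T))
l=atz(T,(176,227.5),.064); r=atz(T,(222.5,216.5),.064); m=(l+r)/2; d=l-r; print('posts',l,r,m,np.linalg.norm(d),np.degrees(np.arctan2(-d[0],d[1])))
# scene posts: crop (402,152),(343,213) -> full
print('tri posts',tri([ray(T,(176,227.5)),ray(S,(150+402/2,90+150/2))]),tri([ray(T,(222.5,216.5)),ray(S,(150+343/2,90+213/2))]))
print('bar',atz(T,(274.3,204.6),.022),'tri',tri([ray(T,(274.3,204.6)),ray(S,(283.9,243))]))
b1,b2=atz(T,(90+380/2,130+208/2),.022),atz(T,(90+358/2,130+92/2),.022);d=b2-b1;print(np.linalg.norm(d),np.degrees(np.arctan2(d[1],d[0])))
print('wheel',atz(T,(343,202),.06), 'green tab top',atz(T,(341.8,181),.18),'tri',tri([ray(T,(341.8,181)),ray(S,(150+140/2,90+352/2))]))
goto((0.48,0.26,0.30),15)
E
```

```text
cam in tool [ 0.0003 -0.0674 -0.1609] [[ 1.     -0.0002 -0.0005]
 [ 0.0003  0.9684  0.2492]
 [ 0.0004 -0.2492  0.9684]]
posts [0.4906 0.3325 0.064 ] [0.5274 0.1707 0.064 ] [0.509  0.2516 0.064 ] 0.1658819978406017 12.838241259136089
tri posts [0.4921 0.3367 0.0441] [0.5297 0.1735 0.0403]
bar [ 0.5723 -0.0104  0.022 ] tri [ 0.5741 -0.0093  0.0132]
0.2129238891840002 10.115456992666324
wheel [ 0.5747 -0.2513  0.06  ] green tab top [ 0.6297 -0.2317  0.18  ] tri [ 0.6289 -0.2338  0.1786]
dp cm [-17.34  34.05  -7.74] rot deg [ 0.    0.   52.04] now yaw 67.04
```

Call:
drive_tool([
  {"dp": [-1.74, 3.6, -0.28], "rotation": [0, 0, 0], "claw": 1},
  {"dp": [-1.74, 3.6, -0.28], "rotation": [0, 0, 0], "claw": 1},
  {"dp": [-1.74, 3.6, -0.28], "rotation": [0, 0, 0], "claw": 1},
  {"dp": [-1.74, 3.6, -0.28], "rotation": [0, 0, 0], "claw": 1},
  {"dp": [-1.74, 3.6, -0.28], "rotation": [0, 0, 0], "claw": 1},
  {"dp": [-1.74, 3.6, -0.28], "rotation": [0, 0, 0], "claw": 1},
  {"dp": [-1.74, 3.6, -0.28], "rotation": [0, 0, 0], "claw": 1},
  {"dp": [-1.74, 3.6, -0.28], "rotation": [0, 0, 0], "claw": 1},
  {"dp": [-1.74, 3.6, -0.28], "rotation": [0, 0, 0], "claw": 1},
  {"dp": [-1.74, 3.6, -0.28], "rotation": [0, 0, 0], "claw": 1},
])

```text
time: 2.78
tool_pos: [0.4987, 0.2501, 0.251]
eef_rot: [0.834, 0.552, 0.0, 0.0]
force: [-0.1, 1.4, -0.3]
width: 0.0878
```

Call:
drive_tool([
  {"dp": [0, 0, 0], "rotation": [0, 0, 7], "claw": 1},
  {"dp": [0, 0, 0], "rotation": [0, 0, 7], "claw": 1},
  {"dp": [0, 0, 0], "rotation": [0, 0, 7], "claw": 1},
  {"dp": [0, 0, 0], "rotation": [0, 0, 7], "claw": 1},
  {"dp": [0, 0, 0], "rotation": [0, 0, 7], "claw": 1},
  {"dp": [0, 0, 0], "rotation": [0, 0, 7], "claw": 1},
  {"dp": [0, 0, 0], "rotation": [0, 0, 7], "claw": 1},
  {"dp": [0, 0, 0], "rotation": [0, 0, 5], "claw": 1},
  {"dp": [0, 0, 0], "rotation": [0, 0, 0], "claw": 1},
  {"dp": [0, 0, 0], "rotation": [0, 0, 0], "claw": 1},
])

```text
time: 3.62
tool_pos: [0.4977, 0.2518, 0.2507]
eef_rot: [0.993, 0.115, 0.0, -0.0]
force: [-1.1, -0.1, 0.3]
width: 0.088
```

Run:
```python
from h import *
info=viewer.camera_info('wrist'); im=viewer.camera('wrist'); np.savez('w1.npz',im=im,**info)
save(im,'w1.png'); s,P,R=tool(); print(P,s['time'],s['force'])
for n in ['stand','notch_left','bar','lens']:
    for r in viewer.outline_of('wrist',n)[:3]: print(n,round(r['score'],2),np.round(r['point'],1),r['mask'].sum())
```

```text
[0.49765347 0.25182338 0.25064061] 3.6667 [-0.24487855 -0.03259083 -0.4296084 ]
stand 0.97 [349.6 187.3] 24485
notch_left 0.7 [350.6 187.4] 24767
bar 0.58 [284.6 361.7] 2888
lens 0.83 [346.9 186.5] 24550
```

View pics/w1.png

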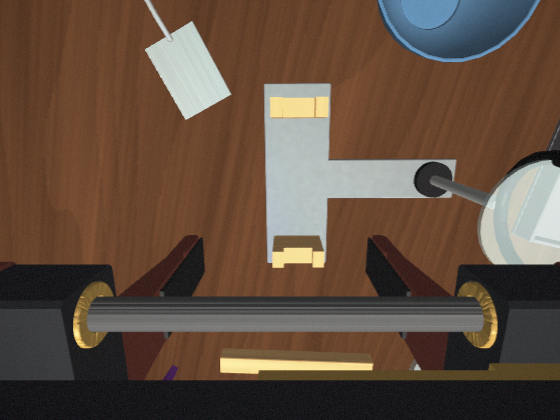

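The wrist picture shows the stand. The left post is near (299,107), the right post near (298,257), and the lens is at the right. I'll enlarge the posts to read the corners.

Run:
```python
from h import *
im=np.load('w1.npz')['im']
a=im[88:124,250:350]; b=im[230:276,250:350]
save(cv2.resize(np.vstack([a,b]),None,fx=7,fy=7,interpolation=cv2.INTER_CUBIC),'posts.png')
```

```text
(no output)
```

View pics/posts.png

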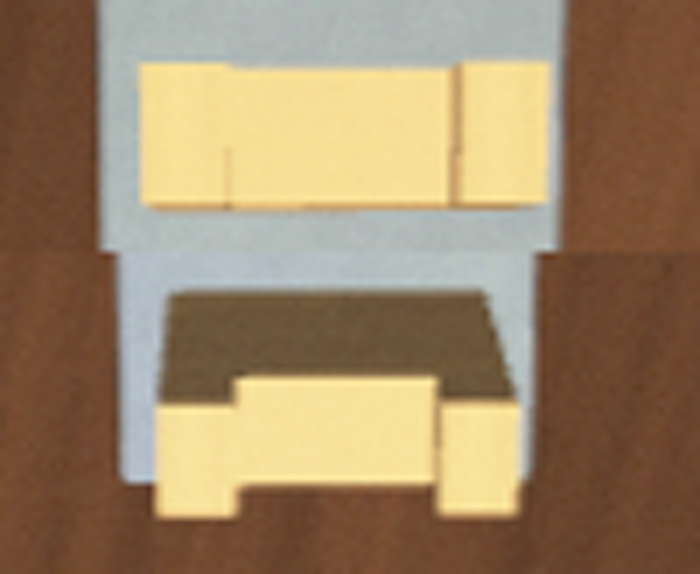

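Call:
drive_tool([
  {"dp": [0, 2, 0], "rotation": [0, 0, 0], "claw": 1},
  {"dp": [0, 2, 0], "rotation": [0, 0, 0], "claw": 1},
  {"dp": [0, 2, 0], "rotation": [0, 0, 0], "claw": 1},
  {"dp": [0, 0, 0], "rotation": [0, 0, 0], "claw": 1},
  {"dp": [0, 0, 0], "rotation": [0, 0, 0], "claw": 1},
  {"dp": [0, 0, 0], "rotation": [0, 0, 0], "claw": 1},
  {"dp": [0, 0, 0], "rotation": [0, 0, 0], "claw": 1},
  {"dp": [0, 0, 0], "rotation": [0, 0, 0], "claw": 1},
  {"dp": [0, 0, 0], "rotation": [0, 0, 0], "claw": 1},
  {"dp": [0, 0, 0], "rotation": [0, 0, 0], "claw": 1},
])

```text
time: 4.7
tool_pos: [0.5111, 0.1939, 0.2506]
eef_rot: [0.993, 0.114, -0.0, -0.0]
force: [-0.6, -0.6, 0.3]
width: 0.088
```

Run:
```python
from h import *
info=viewer.camera_info('wrist'); im=viewer.camera('wrist'); np.savez('w2.npz',im=im,**info); s,P,R=tool(); print(P)
w=np.load('w1.npz')
# track post corner patches from w1 to w2 (posts: top face)
for n in ('w1.npz','w2.npz'):
    w=np.load(n); hsv=cv2.cvtColor(w['im'],cv2.COLOR_RGB2HSV)
    m=((hsv[...,0]>12)&(hsv[...,0]<30)&(hsv[...,1]>70)&(hsv[...,2]>225)).astype(np.uint8)
    k,l,st,c=cv2.connectedComponentsWithStats(m[:300])
    for i in range(1,k):
        if st[i][4]>60: print(n,st[i],c[i].round(1), 'at .052',atz(w,c[i],.052).round(4))
```

```text
[0.51109887 0.19375609 0.25060536]
w1.npz [270  97  44  21 850] [291.3 106.9] at .052 [0.4851 0.3371 0.052 ]
w1.npz [316  97  12  20 240] [321.5 106.5] at .052 [0.5164 0.3448 0.052 ]
w1.npz [273 248  39  20 591] [291.8 256.2] at .052 [0.5256 0.1708 0.052 ]
w1.npz [313 252  11  15 162] [317.9 258.9] at .052 [0.5569 0.1746 0.052 ]
w2.npz [269  33  47  25 988] [292.1  45.3] at .052 [0.4856 0.3377 0.052 ]
w2.npz [317  33  13  22 286] [323.   43.5] at .052 [0.5159 0.3464 0.052 ]
w2.npz [272 199  41  20 696] [292.  207.9] at .052 [0.5252 0.1711 0.052 ]
w2.npz [314 202  12  17 202] [319.4 209.9] at .052 [0.5566 0.1759 0.052 ]
```

Run:
```python
from h import *
np.set_printoptions(precision=4,suppress=True)
w=np.load('w1.npz'); w2=np.load('w2.npz')
for a,b in [((321.5,106.5),(323,43.5)),((317.9,258.9),(319.4,209.9))]: print('tri cheek',tri([ray(w,a),ray(w2,b)]))
g=lambda u,v,z: atz(w,(u-.43,v-.43),z)
L=[g(270,96.9,.064),g(328.6,96.9,.064),g(328.6,117.3,.064),g(270,117.3,.064)]
Rr=[g(272.1,251.4,.064),g(324.3,251.4,.064),g(324.3,268,.064),g(272.1,268,.064)]
Lf=[g(282.6,97.6,.052),g(314.6,97.6,.052),g(314.6,117.6,.052),g(282.6,117.6,.052)]
Rf=[g(283.9,247.9,.052),g(312.4,247.9,.052),g(312.4,263.3,.052),g(283.9,263.3,.052)]
for n,q in zip(['L','R','Lf','Rf'],[L,Rr,Lf,Rf]):
    q=np.array(q); print(n,q.mean(0),'x len',np.linalg.norm(q[1]-q[0]),np.linalg.norm(q[2]-q[3]),'y',np.linalg.norm(q[3]-q[0]))
for a,b in ((L,Rr),(Lf,Rf)):
    a=np.mean(a,0);b=np.mean(b,0);d=a-b;print('mid',(a+b)/2,'dist',np.linalg.norm(d),'yaw',np.degrees(np.arctan2(-d[0],d[1])))
goto((0.57,-0.01,0.20),100)
```

```text
tri cheek [0.5154 0.344  0.0622]
tri cheek [0.5552 0.1779 0.0602]
L [0.4927 0.3383 0.064 ] x len 0.059920226112403135 0.06083315609177302 y 0.02008967739647314
R [0.5318 0.1735 0.064 ] x len 0.06022107018477793 0.061062372750701366 y 0.020783142174381694
Lf [0.4924 0.3384 0.052 ] x len 0.033868207840669046 0.034374213839033246 y 0.02038847859583919
Rf [0.5322 0.1737 0.052 ] x len 0.03391592742585786 0.03435375768608915 y 0.019808144580835078
mid [0.5122 0.2559 0.064 ] dist 0.16940332390704796 yaw 13.371489957499271
mid [0.5123 0.256  0.052 ] dist 0.1694465854827761 yaw 13.590346281462237
dp cm [ 1.13 21.18  5.06] rot deg [ -0.     0.   -86.92] now yaw 13.08
```

Call:
drive_tool([
  {"dp": [0.2, 3.6, 0.8], "rotation": [0, 0, 0], "claw": 1},
  {"dp": [0.2, 3.6, 0.8], "rotation": [0, 0, 0], "claw": 1},
  {"dp": [0.2, 3.6, 0.8], "rotation": [0, 0, 0], "claw": 1},
  {"dp": [0.2, 3.6, 0.8], "rotation": [0, 0, 0], "claw": 1},
  {"dp": [0.2, 3.6, 0.8], "rotation": [0, 0, 0], "claw": 1},
  {"dp": [0.2, 3.6, 0.8], "rotation": [0, 0, 0], "claw": 1},
  {"dp": [0, 0, 0], "rotation": [0, 0, 0], "claw": 1},
  {"dp": [0, 0, 0], "rotation": [0, 0, 0], "claw": 1},
  {"dp": [0, 0, 0], "rotation": [0, 0, 0], "claw": 1},
  {"dp": [0, 0, 0], "rotation": [0, 0, 0], "claw": 1},
])

```text
time: 5.58
tool_pos: [0.5717, -0.0131, 0.2033]
eef_rot: [0.993, 0.114, 0.0, -0.0]
force: [-0.1, -0.4, 0.6]
width: 0.088
```

Run:
```python
from h import *
np.set_printoptions(precision=4,suppress=True)
info=viewer.camera_info('wrist'); im=viewer.camera('wrist'); np.savez('w3.npz',im=im,**info); s,P,R=tool(); print(P)
hsv=cv2.cvtColor(im,cv2.COLOR_RGB2HSV)
save(im,'w3.png')
r=viewer.outline_of('wrist','bar')
for q in r[:2]:
    m=q['mask'].astype(np.uint8); print(q['score'],q['point'],m.sum())
m=r[0]['mask']&(hsv[...,2]>225); m=m.astype(np.uint8)
box=cv2.boxPoints(cv2.minAreaRect(cv2.findNonZero(m))); print(box)
C=np.array([atz(info,b,.022) for b in box]); print(C.mean(0),[np.linalg.norm(C[i]-C[i-1]) for i in range(4)])
i=int(np.linalg.norm(C[1]-C[0])<np.linalg.norm(C[2]-C[1])); d=C[i+1]-C[i]; print('yaw',np.degrees(np.arctan2(d[1],d[0])))
```

```text
[ 0.5717 -0.013   0.2034]
0.79 [286.9, 185.0] 5146
[[187.1272 192.6011]
 [188.0326 170.1932]
 [389.3908 178.3289]
 [388.4854 200.7368]]
[ 0.5752 -0.0082  0.022 ] [np.float64(0.21909877883499915), np.float64(0.024511896473569886), np.float64(0.2152691680333854), np.float64(0.024680187876945734)]
yaw 10.777340986546337
```

View pics/w3.png

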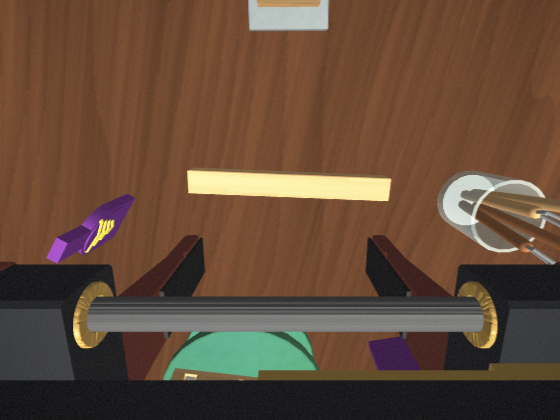

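The bar measures about 217 x 25 mm at height 22 mm (so scale fits), with its centre at (0.575,-0.008) and yaw 10.8°.

Call:
drive_tool([
  {"dp": [0, 0, 0], "rotation": [0, 0, -7], "claw": 1},
  {"dp": [0, 0, 0], "rotation": [0, 0, -7], "claw": 1},
  {"dp": [0, 0, 0], "rotation": [0, 0, -7], "claw": 1},
  {"dp": [0, 0, 0], "rotation": [0, 0, -7], "claw": 1},
  {"dp": [0, 0, 0], "rotation": [0, 0, -7], "claw": 1},
  {"dp": [0, 0, 0], "rotation": [0, 0, -7], "claw": 1},
  {"dp": [0, 0, 0], "rotation": [0, 0, -7], "claw": 1},
  {"dp": [0, 0, 0], "rotation": [0, 0, -7], "claw": 1},
  {"dp": [0, 0, 0], "rotation": [0, 0, -7], "claw": 1},
  {"dp": [0, 0, 0], "rotation": [0, 0, -7], "claw": 1},
])

```text
time: 6.52
tool_pos: [0.5716, -0.0131, 0.2032]
eef_rot: [0.746, 0.666, 0.0, 0.0]
force: [-0.7, -0.5, 0.3]
width: 0.0877
```

Call:
drive_tool([
  {"dp": [0, 0, 2], "rotation": [0, 0, -7], "claw": 1},
  {"dp": [0, 0, 2], "rotation": [0, 0, -7], "claw": 1},
  {"dp": [0, 0, 2], "rotation": [0, 0, -3.6], "claw": 1},
  {"dp": [0, 0, 2], "rotation": [0, 0, 0], "claw": 1},
  {"dp": [0, 0, 2], "rotation": [0, 0, 0], "claw": 1},
  {"dp": [0, 0, 0], "rotation": [0, 0, 0], "claw": 1},
  {"dp": [0, 0, 0], "rotation": [0, 0, 0], "claw": 1},
  {"dp": [0, 0, 0], "rotation": [0, 0, 0], "claw": 1},
  {"dp": [0, 0, 0], "rotation": [0, 0, 0], "claw": 1},
  {"dp": [0, 0, 0], "rotation": [0, 0, 0], "claw": 1},
])

```text
time: 7.35
tool_pos: [0.5725, -0.0143, 0.1046]
eef_rot: [0.638, 0.77, 0.001, 0.001]
force: [-0.6, -0.6, -0.1]
width: 0.088
```

```bash
python3 -c "
from h import *
goto((0.575,-0.008,0.005),100.7)"
```

```text
dp cm [0.58 0.33 9.96] rot deg [ 0.17  0.05 -0.05] now yaw 100.65
```

Call:
drive_tool([
  {"dp": [0.58, 0.33, 1.5], "rotation": [0.15, 0, 0], "claw": 1},
  {"dp": [0, 0, 2], "rotation": [0, 0, 0], "claw": 1},
  {"dp": [0, 0, 2], "rotation": [0, 0, 0], "claw": 1},
  {"dp": [0, 0, 2], "rotation": [0, 0, 0], "claw": 1},
  {"dp": [0, 0, 1.4], "rotation": [0, 0, 0], "claw": 1},
  {"dp": [0, 0, 1], "rotation": [0, 0, 0], "claw": 1},
  {"dp": [0, 0, 0], "rotation": [0, 0, 0], "claw": 1},
  {"dp": [0, 0, 0], "rotation": [0, 0, 0], "claw": 0},
  {"dp": [0, 0, 0], "rotation": [0, 0, 0], "claw": -1},
  {"dp": [0, 0, 0], "rotation": [0, 0, 0], "claw": -1},
])

```text
time: 8.18
tool_pos: [0.574, -0.008, 0.0042]
eef_rot: [0.639, 0.77, -0.001, -0.0]
force: [0.3, -0.7, 0.2]
width: 0.0715
```

Call:
drive_tool([
  {"dp": [0, 0, 0], "rotation": [0, 0, 0], "claw": -1},
  {"dp": [0, 0, 0], "rotation": [0, 0, 0], "claw": -1},
  {"dp": [0, 0, 0], "rotation": [0, 0, 0], "claw": -1},
  {"dp": [0, 0, 0], "rotation": [0, 0, 0], "claw": -1},
  {"dp": [0, 0, 0], "rotation": [0, 0, 0], "claw": -1},
  {"dp": [0, 0, 0], "rotation": [0, 0, 0], "claw": -1},
  {"dp": [0, 0, 0], "rotation": [0, 0, 0], "claw": -1},
  {"dp": [0, 0, 0], "rotation": [0, 0, 0], "claw": -1},
  {"dp": [0, 0, 0], "rotation": [0, 0, 0], "claw": -1},
  {"dp": [0, 0, 0], "rotation": [0, 0, 0], "claw": -1},
])

```text
time: 9.02
tool_pos: [0.5736, -0.0081, 0.0036]
eef_rot: [0.639, 0.77, -0.001, -0.001]
force: [0.3, 0.5, -0.3]
width: 0.0257
```

```bash
python3 -c "
from h import *
goto((0.575,-0.008,0.005),100.7); s,P,R=tool(); print(P,s['width'],s['force'])
goto((0.5122,0.256,0.16),13.5)"
```

```text
dp cm [-0.01  0.14 -0.14] rot deg [-0.15  0.   -0.07] now yaw 100.63
[ 0.57360592 -0.008136    0.00364204] 0.025732476737809873 [ 0.33968488  0.48344416 -0.25938293]
dp cm [ 27.09  -1.2  -15.63] rot deg [-0.12  0.11 87.13] now yaw 100.63
```

Call:
drive_tool([
  {"dp": [0, 0, -2], "rotation": [0, 0, 0], "claw": -1},
  {"dp": [0, 0, -3.6], "rotation": [0, 0, 0], "claw": -1},
  {"dp": [0, 0, -4], "rotation": [0, 0, 0], "claw": -1},
  {"dp": [0, 0, -4], "rotation": [0, 0, 0], "claw": -1},
  {"dp": [1.6, -0.2, -2], "rotation": [0, 0, 0], "claw": -1},
  {"dp": [3.5, -0.2, 0], "rotation": [0, 0, 0], "claw": -1},
  {"dp": [4, -0.2, 0], "rotation": [0, 0, 0], "claw": -1},
  {"dp": [4, -0.2, 0], "rotation": [0, 0, 0], "claw": -1},
  {"dp": [4, -0.2, 0], "rotation": [0, 0, 0], "claw": -1},
  {"dp": [4, -0.2, 0], "rotation": [0, 0, 0], "claw": -1},
])

```text
time: 9.85
tool_pos: [0.5224, 0.1987, 0.1596]
eef_rot: [0.639, 0.769, -0.001, -0.001]
force: [1.3, 0.0, -0.4]
width: 0.0257
```

Call:
drive_tool([
  {"dp": [4, 0, 0], "rotation": [0, 0, 0], "claw": -1},
  {"dp": [2, 0, 0], "rotation": [0, 0, 3], "claw": -1},
  {"dp": [0, 0, 0], "rotation": [0, 0, 7], "claw": -1},
  {"dp": [0, 0, 0], "rotation": [0, 0, 7], "claw": -1},
  {"dp": [0, 0, 0], "rotation": [0, 0, 7], "claw": -1},
  {"dp": [0, 0, 0], "rotation": [0, 0, 7], "claw": -1},
  {"dp": [0, 0, 0], "rotation": [0, 0, 7], "claw": -1},
  {"dp": [0, 0, 0], "rotation": [0, 0, 7], "claw": -1},
  {"dp": [0, 0, 0], "rotation": [0, 0, 7], "claw": -1},
  {"dp": [0, 0, 0], "rotation": [0, 0, 7], "claw": -1},
])

```text
time: 10.68
tool_pos: [0.512, 0.2561, 0.1593]
eef_rot: [0.936, 0.353, -0.002, -0.0]
force: [-0.3, -0.3, -1.0]
width: 0.0259
```

Call:
drive_tool([
  {"dp": [0, 0, 0], "rotation": [0, 0, 7], "claw": -1},
  {"dp": [0, 0, 0], "rotation": [0, 0, 7], "claw": -1},
  {"dp": [0, 0, 0], "rotation": [0, 0, 7], "claw": -1},
  {"dp": [0, 0, 0], "rotation": [0, 0, 7], "claw": -1},
  {"dp": [0, 0, 0], "rotation": [0, 0, 0], "claw": -1},
  {"dp": [0, 0, 0], "rotation": [0, 0, 0], "claw": -1},
  {"dp": [0, 0, 0], "rotation": [0, 0, 0], "claw": -1},
  {"dp": [0, 0, 0], "rotation": [0, 0, 0], "claw": -1},
  {"dp": [0, 0, 0], "rotation": [0, 0, 0], "claw": -1},
  {"dp": [0, 0, 0], "rotation": [0, 0, 0], "claw": -1},
])

```text
time: 11.52
tool_pos: [0.5122, 0.2561, 0.1596]
eef_rot: [0.993, 0.119, -0.001, 0.0]
force: [-0.2, -1.2, -1.4]
width: 0.0255
```

Run:
```python
from h import *
np.set_printoptions(precision=4,suppress=True)
info=viewer.camera_info('wrist'); im=viewer.camera('wrist'); np.savez('w4.npz',im=im,**info); s,P,R=tool(); print(P,s['time'],s['width'],s['force'])
save(im,'w4.png')
y=np.radians(13.5); ey=np.array([-np.sin(y),np.cos(y),0])
goto(np.array([.5122,.256,.0576])-0*ey,13.5)
```

```text
[0.5122 0.2561 0.1597] 11.5667 0.025775169059762043 [-0.5121 -1.4683 -2.3258]
dp cm [ 0.03  0.01 10.21] rot deg [-0.01  0.15  0.18] now yaw 13.68
```

View pics/w4.png

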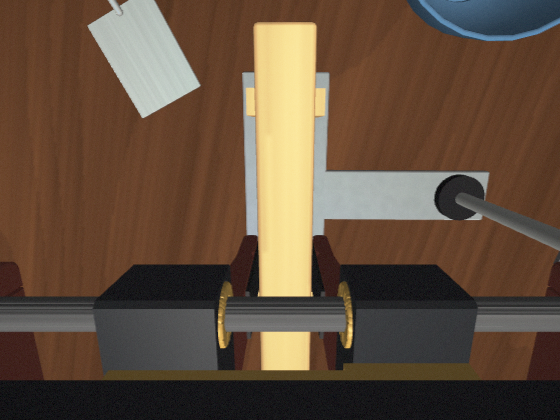

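The bar is held straight and centred over the left post (bar columns 255–316, cheeks 246–326). I'm lowering it now.

Call:
drive_tool([
  {"dp": [0, 0, 1.5], "rotation": [0, 0.1, 0.15], "claw": -1},
  {"dp": [0, 0, 2.5], "rotation": [0, 0, 0], "claw": -1},
  {"dp": [0, 0, 2.5], "rotation": [0, 0, 0], "claw": -1},
  {"dp": [0, 0, 1.5], "rotation": [0, 0, 0], "claw": -1},
  {"dp": [0, 0, 1], "rotation": [0, 0, 0], "claw": -1},
  {"dp": [0, 0, 0.7], "rotation": [0, 0, 0], "claw": -1},
  {"dp": [0, 0, 0.4], "rotation": [0, 0, 0], "claw": -1},
  {"dp": [0, 0, 0.2], "rotation": [0, 0, 0], "claw": -1},
  {"dp": [0, 0, 0], "rotation": [0, 0, 0], "claw": -1},
  {"dp": [0, 0, 0], "rotation": [0, 0, 0], "claw": -1},
])

```text
time: 12.4
tool_pos: [0.5126, 0.2563, 0.0577]
eef_rot: [0.993, 0.117, 0.0, -0.0]
force: [0.3, -0.6, -1.4]
width: 0.0261
```

Call:
drive_tool([
  {"dp": [0, 0, 0.1], "rotation": [0, 0, 0], "claw": -1},
  {"dp": [0, 0, 0.1], "rotation": [0, 0, 0], "claw": -1},
  {"dp": [0, 0, 0], "rotation": [0, 0, 0], "claw": -1},
  {"dp": [0, 0, 0], "rotation": [0, 0, 0], "claw": -0.2},
  {"dp": [0, 0, 0], "rotation": [0, 0, 0], "claw": 0},
  {"dp": [0, 0, 0], "rotation": [0, 0, 0], "claw": 0},
  {"dp": [0, 0, 0], "rotation": [0, 0, 0], "claw": 0},
  {"dp": [0, 0, 0], "rotation": [0, 0, 0], "claw": 0},
  {"dp": [0, 0, 0], "rotation": [0, 0, 0], "claw": 0},
  {"dp": [0, 0, 0], "rotation": [0, 0, 0], "claw": 0},
])

```text
time: 13.23
tool_pos: [0.512, 0.2561, 0.0546]
eef_rot: [0.993, 0.117, -0.001, 0.0]
force: [0.7, 1.0, 0.1]
width: 0.0438
```

Call:
drive_tool([
  {"dp": [0, 0, -1], "rotation": [0, 0, 0], "claw": 0},
  {"dp": [0, 0, -2], "rotation": [0, 0, 0], "claw": 0},
  {"dp": [0, 0, -4], "rotation": [0, 0, 0], "claw": 0},
  {"dp": [0, 0, -4], "rotation": [0, 0, 0], "claw": 0},
  {"dp": [0, 0, -4], "rotation": [0, 0, 0], "claw": 0},
  {"dp": [0, 0, -4], "rotation": [0, 0, 0], "claw": 0},
  {"dp": [0, 2, 0], "rotation": [0, 0, 0], "claw": 0},
  {"dp": [0, 4, 0], "rotation": [0, 0, 0], "claw": 0},
  {"dp": [0, 4, 0], "rotation": [0, 0, 0], "claw": 0},
  {"dp": [0, 0, 0], "rotation": [0, 0, 0], "claw": 0},
])

```text
time: 14.07
tool_pos: [0.5369, 0.1532, 0.2459]
eef_rot: [0.993, 0.115, 0.0, 0.001]
force: [0.4, -0.2, 0.0]
width: 0.0441
```

Run:
```python
from h import *
np.set_printoptions(precision=4,suppress=True)
info=viewer.camera_info('wrist'); im=viewer.camera('wrist'); np.savez('w5.npz',im=im,**info); s,P,R=tool(); print(P,s['time'],s['width'],s['force'])
save(im,'w5.png')
r=viewer.outline_of('wrist','bar')
hsv=cv2.cvtColor(im,cv2.COLOR_RGB2HSV)
for q in r[:2]:
    m=(q['mask']&(hsv[...,2]>220)).astype(np.uint8); rc=cv2.minAreaRect(cv2.findNonZero(m)); box=cv2.boxPoints(rc); C=np.array([atz(info,b,.074) for b in box]); i=int(np.linalg.norm(C[1]-C[0])<np.linalg.norm(C[2]-C[1])); d=C[i+1]-C[i]
    print(q['score'],box.round(1).tolist(),C.mean(0),[np.linalg.norm(C[i]-C[i-1]).round(4) for i in range(4)],np.degrees(np.arctan2(d[1],d[0])))
goto((.60,-.235,.28),8)
```

```text
[0.5362 0.1559 0.2457] 14.1167 0.04397448605955893 [-0.1535  0.7498 -0.1005]
0.76 [[270.0, 0.0], [297.0, 0.0], [297.0, 194.0], [270.0, 194.0]] [0.5164 0.2375 0.074 ] [np.float64(0.1811), np.float64(0.0246), np.float64(0.1811), np.float64(0.0285)] -76.31786698600588
0.36 [[252.0, 0.0], [559.0, 0.0], [559.0, 186.0], [252.0, 186.0]] [0.6318 0.2689 0.074 ] [np.float64(0.1726), np.float64(0.2801), np.float64(0.1763), np.float64(0.3216)] 13.11831038930677
dp cm [-2.8  39.68 -3.47] rot deg [-0.02  0.    5.32] now yaw 13.32
```

View pics/w5.png

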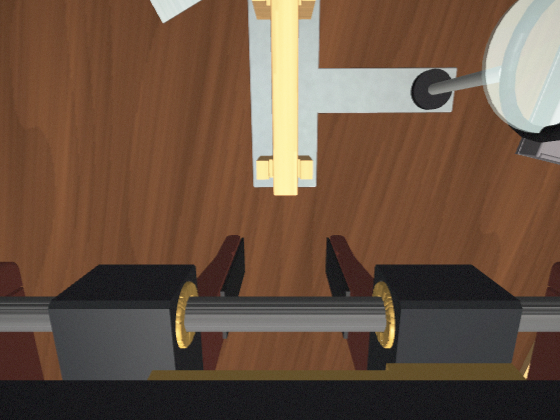

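The bar lies through both notches, with its near end at (285,194) and both posts' cheeks visible beside it. Next is the rack.

Call:
drive_tool([
  {"dp": [-0.08, 2, -1], "rotation": [0, 0, 0], "claw": 0},
  {"dp": [-0.08, 4, -1], "rotation": [0, 0, 0], "claw": 0},
  {"dp": [-0.08, 4, -1], "rotation": [0, 0, 0], "claw": 0},
  {"dp": [-0.08, 4, -0.4], "rotation": [0, 0, 0], "claw": 0},
  {"dp": [-0.08, 4, 0], "rotation": [0, 0, 0], "claw": 0},
  {"dp": [-0.08, 4, 0], "rotation": [0, 0, 0], "claw": 0},
  {"dp": [-0.08, 4, 0], "rotation": [0, 0, 0], "claw": 0},
  {"dp": [-0.08, 4, 0], "rotation": [0, 0, 0], "claw": 0},
  {"dp": [-0.08, 4, 0], "rotation": [0, 0, 0], "claw": 0},
  {"dp": [-0.08, 1.6, 0], "rotation": [0, 0, 0], "claw": 0},
])

```text
time: 15.0
tool_pos: [0.6113, -0.1923, 0.2777]
eef_rot: [0.993, 0.116, -0.001, 0.0]
force: [1.0, 0.8, -0.7]
width: 0.0437
```

Call:
drive_tool([
  {"dp": [0, 0, 0], "rotation": [0, 0, 5], "claw": 0},
  {"dp": [0, 0, 0], "rotation": [0, 0, 0], "claw": 0},
  {"dp": [0, 0, 0], "rotation": [0, 0, 0], "claw": 0},
  {"dp": [0, 0, 0], "rotation": [0, 0, 0], "claw": 0},
  {"dp": [0, 0, 0], "rotation": [0, 0, 0], "claw": 0},
  {"dp": [0, 0, 0], "rotation": [0, 0, 0], "claw": 0},
  {"dp": [0, 0, 0], "rotation": [0, 0, 0], "claw": 0},
  {"dp": [0, 0, 0], "rotation": [0, 0, 0], "claw": 0},
  {"dp": [0, 0, 0], "rotation": [0, 0, 0], "claw": 0},
  {"dp": [0, 0, 0], "rotation": [0, 0, 0], "claw": 0},
])

```text
time: 15.83
tool_pos: [0.6108, -0.1891, 0.2787]
eef_rot: [0.997, 0.074, -0.0, 0.0]
force: [0.3, 0.3, 0.6]
width: 0.0437
```

Run:
```python
from h import *
np.set_printoptions(precision=4,suppress=True)
info=viewer.camera_info('wrist'); im=viewer.camera('wrist'); np.savez('w6.npz',im=im,**info); s,P,R=tool(); print(P,s['time'],s['width'])
for n in ['plaque_green','plaque_blue','plaque_bare']:
    for q in viewer.outline_of('wrist',n)[:3]: print(n,round(q['score'],2),np.round(q['point'],1),q['mask'].sum(),np.round(cv2.boundingRect(cv2.findNonZero(q['mask'].astype(np.uint8)))))
save(cv2.resize(im[60:290,150:430],(800,657))[:600],'w6.png')
```

```text
[ 0.6108 -0.1892  0.2786] 15.8833 0.044139883398163
plaque_green 0.98 [104.8  63.6] 2671 [63 42 75 55]
plaque_green 0.91 [401.5 197.6] 1418 [367 178  62  35]
plaque_green 0.56 [300.4 245. ] 1024 [294 208  17  74]
plaque_blue 0.85 [189.8 241.7] 1530 [163 203  40  62]
plaque_bare 0.7 [248.3 236.2] 689 [237 210  18  64]
```

View pics/w6.png

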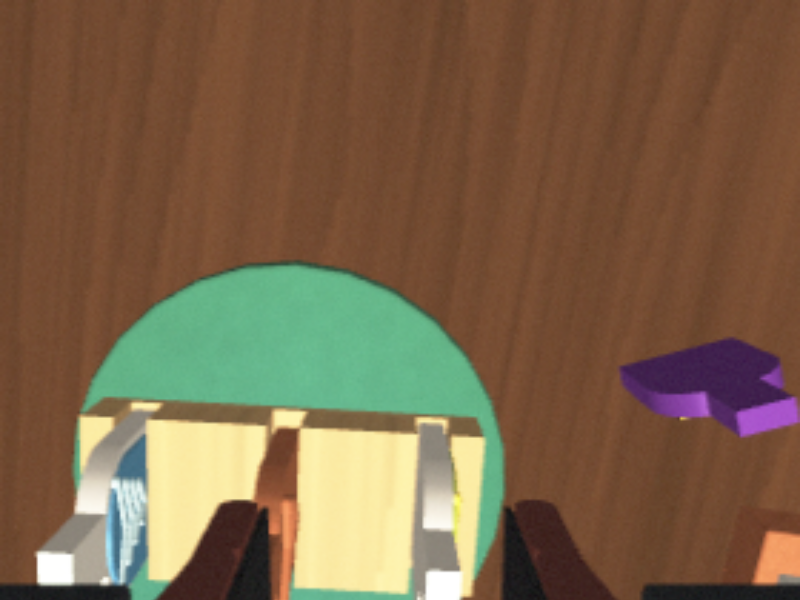

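The right-hand plaque (full pixel about (302,245)) shows the yellow-green glaze on its front edge. The light-blue one is at the left, the bare terracotta one is in the middle, and the purple look-alike lies on the table. I'm moving the camera further over so the tab is in view.

Call:
drive_tool([
  {"dp": [0, 2.5, 0], "rotation": [0, 0, 0], "claw": 0},
  {"dp": [0, 2.5, 0], "rotation": [0, 0, 0], "claw": 0},
  {"dp": [0, 0, 0], "rotation": [0, 0, 0], "claw": 0},
  {"dp": [0, 0, 0], "rotation": [0, 0, 0], "claw": 0},
  {"dp": [0, 0, 0], "rotation": [0, 0, 0], "claw": 0},
  {"dp": [0, 0, 0], "rotation": [0, 0, 0], "claw": 0},
  {"dp": [0, 0, 0], "rotation": [0, 0, 0], "claw": 0},
  {"dp": [0, 0, 0], "rotation": [0, 0, 0], "claw": 0},
  {"dp": [0, 0, 0], "rotation": [0, 0, 0], "claw": 0},
  {"dp": [0, 0, 0], "rotation": [0, 0, 0], "claw": 0},
])

```text
time: 16.87
tool_pos: [0.6182, -0.2383, 0.2788]
eef_rot: [0.997, 0.074, -0.0, 0.0]
force: [-0.4, -0.4, -0.4]
width: 0.0439
```

Run:
```python
from h import *
np.set_printoptions(precision=4,suppress=True)
info=viewer.camera_info('wrist'); im=viewer.camera('wrist'); np.savez('w7.npz',im=im,**info); s,P,R=tool(); print(P,s['time'],s['width'])
for n in ['plaque_green']:
    for q in viewer.outline_of('wrist',n)[:3]: print(n,round(q['score'],2),np.round(q['point'],1),q['mask'].sum(),np.round(cv2.boundingRect(cv2.findNonZero(q['mask'].astype(np.uint8)))))
save(cv2.resize(im[130:280,150:350],(800,600),interpolation=cv2.INTER_CUBIC),'w7.png')
```

```text
[ 0.6182 -0.2383  0.2787] 16.9167 0.04391899770989454
plaque_green 0.91 [100.7  18. ] 2598 [54  0 79 54]
plaque_green 0.81 [404.1 155.6] 1075 [369 143  65  23]
plaque_green 0.76 [302.9 197.9] 963 [294 166  18  63]
```

View pics/w7.png

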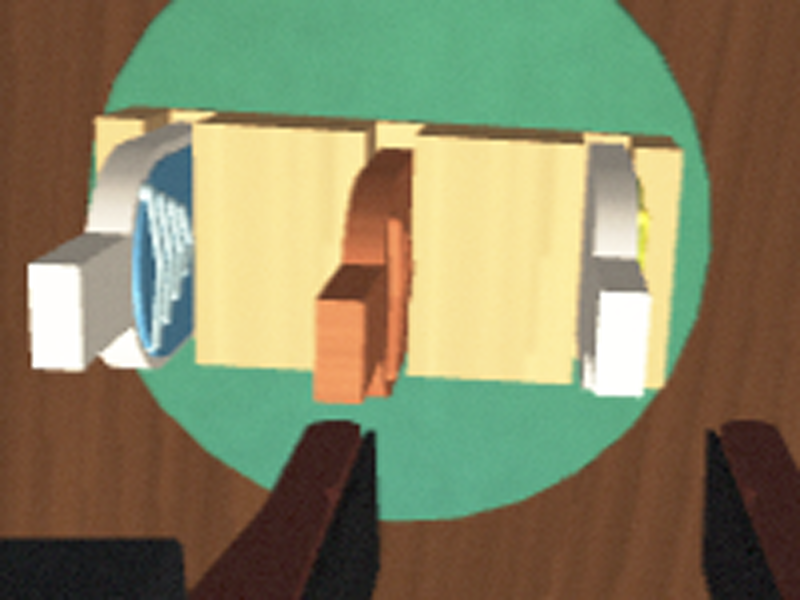

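Run:
```python
from h import *
np.set_printoptions(precision=4,suppress=True)
w6=np.load('w6.npz');w=np.load('w7.npz')
f=lambda p:(p[0]/4+150-.4,p[1]/4+130-.4)
print('tri far tab edge',tri([ray(w6,(305.2,259.5)),ray(w,f((625,291.5)))]))
cs={}
for n,q in dict(g=[(600,290),(650,293),(643,396),(597,393)],t=[(318,298),(367,300),(363,403),(313,401)],b=[(30,262),(82,265),(83,370),(32,368)]).items():
    C=np.array([atz(w,f(p),.186) for p in q]); e=(C[1]+C[0]-C[2]-C[3])/2; cs[n]=C.mean(0)
    print(n,C.mean(0),'w',np.linalg.norm(e),'th',np.linalg.norm(C[1]-C[0]),'yaw',np.degrees(np.arctan2(-e[0],e[1])))
d=cs['g']-cs['b'];print('rack yaw',np.degrees(np.arctan2(d[1],d[0])),np.linalg.norm(d),np.linalg.norm(cs['t']-cs['b']))
y=np.degrees(np.arctan2(d[1],d[0])); goto(np.r_[cs['g'][:2],.162],y)
```

```text
tri far tab edge [ 0.6346 -0.2291  0.1859]
g [ 0.6358 -0.24    0.186 ] w 0.021905293024054712 th 0.01014733646033516 yaw 6.730718263371257
t [ 0.5789 -0.2501  0.186 ] w 0.022043607660191002 th 0.009932055332454694 yaw 3.8716732958482267
b [ 0.521  -0.2515  0.186 ] w 0.022278149089743394 th 0.010442965530322281 yaw 3.908315365099541
rack yaw 5.719659422163412 0.11539108791268633 0.05790252196492003
dp cm [ 1.72  0.41 11.67] rot deg [0.   0.04 2.78] now yaw 8.5
```

The tab height triangulates to 0.186, as the text implies. Tab sizes are 22 x 10 mm and the pitch is 58 mm, so it all fits. I'm descending.

Call:
drive_tool([
  {"dp": [1.72, 0.41, 0], "rotation": [0, 0, 2.2], "claw": 0},
  {"dp": [0, 0, 1.5], "rotation": [0, 0, 0], "claw": 0},
  {"dp": [0, 0, 2.5], "rotation": [0, 0, 0], "claw": 0},
  {"dp": [0, 0, 2.5], "rotation": [0, 0, 0], "claw": 0},
  {"dp": [0, 0, 2.2], "rotation": [0, 0, 0], "claw": 0},
  {"dp": [0, 0, 1.5], "rotation": [0, 0, 0], "claw": 0},
  {"dp": [0, 0, 1], "rotation": [0, 0, 0], "claw": 0},
  {"dp": [0, 0, 0.4], "rotation": [0, 0, 0], "claw": 0},
  {"dp": [0, 0, 0], "rotation": [0, 0, 0], "claw": 0},
  {"dp": [0, 0, 0], "rotation": [0, 0, 0], "claw": 0},
])

```text
time: 17.8
tool_pos: [0.636, -0.2403, 0.1638]
eef_rot: [0.998, 0.055, 0.0, 0.0]
force: [-0.7, 0.8, 0.4]
width: 0.0436
```

Run:
```python
from h import *
s,P,R=tool(); print(s['force'],P); goto((.6358,-.24,.162),6)
```

```text
[-0.68222682  0.8177239   0.35345101] [ 0.63603344 -0.2403242   0.16377495]
dp cm [-0.02 -0.03  0.18] rot deg [ 0.04 -0.02  0.29] now yaw 6.29
```

Call:
drive_tool([
  {"dp": [0, 0, 0.1], "rotation": [0, 0, 0], "claw": -0.4},
  {"dp": [0, 0, 0], "rotation": [0, 0, 0], "claw": -0.6},
  {"dp": [0, 0, 0], "rotation": [0, 0, 0], "claw": -0.7},
  {"dp": [0, 0, 0], "rotation": [0, 0, 0], "claw": -1},
  {"dp": [0, 0, 0], "rotation": [0, 0, 0], "claw": -1},
  {"dp": [0, 0, 0], "rotation": [0, 0, 0], "claw": -1},
  {"dp": [0, 0, 0], "rotation": [0, 0, 0], "claw": -1},
  {"dp": [0, 0, 0], "rotation": [0, 0, 0], "claw": -1},
  {"dp": [0, 0, 0], "rotation": [0, 0, 0], "claw": -1},
  {"dp": [0, 0, 0], "rotation": [0, 0, 0], "claw": -1},
])

```text
time: 18.63
tool_pos: [0.6358, -0.2402, 0.1618]
eef_rot: [0.998, 0.055, -0.0, 0.0]
force: [0.3, 0.5, 1.7]
width: 0.01
```

Call:
drive_tool([
  {"dp": [0, 0, -0.5], "rotation": [0, 0, 0], "claw": -1},
  {"dp": [0, 0, -1], "rotation": [0, 0, 0], "claw": -1},
  {"dp": [0, 0, -1.5], "rotation": [0, 0, 0], "claw": -1},
  {"dp": [0, 0, -2], "rotation": [0, 0, 0], "claw": -1},
  {"dp": [0, 0, -2.5], "rotation": [0, 0, 0], "claw": -1},
  {"dp": [0, 0, -1.5], "rotation": [0, 0, 0], "claw": -1},
  {"dp": [0, 0, 0], "rotation": [0, 0, 0], "claw": -1},
  {"dp": [0, 0, 0], "rotation": [0, 0, 0], "claw": -1},
  {"dp": [0, 0, 0], "rotation": [0, 0, 0], "claw": -1},
  {"dp": [0, 0, 0], "rotation": [0, 0, 0], "claw": -1},
])

```text
time: 19.47
tool_pos: [0.6354, -0.24, 0.2494]
eef_rot: [0.998, 0.055, -0.002, -0.001]
force: [-0.3, -0.4, -1.7]
width: 0.0094
```

Run:
```python
from h import *
s,P,R=tool(); print(s['force'],P,s['width'],s['time']); goto((.5122,.256,.26),13.5)
```

```text
[-0.3060651  -0.36002718 -1.6541883 ] [ 0.63538942 -0.24002991  0.24939392] 0.009371853669595656 19.4667
dp cm [ -6.82 -50.65  -0.96] rot deg [-0.1   0.2  -7.22] now yaw 6.28
```

Call:
drive_tool([
  {"dp": [-0.2, -1.5, -0.3], "rotation": [0, 0, 0], "claw": -1},
  {"dp": [-0.4, -3, -0.3], "rotation": [0, 0, 0], "claw": -1},
  {"dp": [-0.5, -3.8, -0.3], "rotation": [0, 0, 0], "claw": -1},
  {"dp": [-0.5, -3.8, 0], "rotation": [0, 0, 0], "claw": -1},
  {"dp": [-0.5, -3.8, 0], "rotation": [0, 0, 0], "claw": -1},
  {"dp": [-0.5, -3.8, 0], "rotation": [0, 0, 0], "claw": -1},
  {"dp": [-0.5, -3.8, 0], "rotation": [0, 0, 0], "claw": -1},
  {"dp": [-0.5, -3.8, 0], "rotation": [0, 0, 0], "claw": -1},
  {"dp": [-0.5, -3.8, 0], "rotation": [0, 0, 0], "claw": -1},
  {"dp": [-0.5, -3.8, 0], "rotation": [0, 0, 0], "claw": -1},
])

```text
time: 20.3
tool_pos: [0.55, 0.1041, 0.2601]
eef_rot: [0.998, 0.055, -0.001, -0.0]
force: [0.9, -0.2, -1.0]
width: 0.0098
```

Call:
drive_tool([
  {"dp": [-0.6, -3.8, 0], "rotation": [0, 0, 0], "claw": -1},
  {"dp": [-0.6, -3.8, 0], "rotation": [0, 0, 0], "claw": -1},
  {"dp": [-0.6, -3.5, 0], "rotation": [0, 0, 0], "claw": -1},
  {"dp": [-0.4, -2.7, 0], "rotation": [0, 0, 0], "claw": -1},
  {"dp": [0, -1.5, 0], "rotation": [0, 0, 0], "claw": -1},
  {"dp": [0, -0.4, 0], "rotation": [0, 0, -3], "claw": -1},
  {"dp": [0, 0, 0], "rotation": [0, 0, -4.2], "claw": -1},
  {"dp": [0, 0, 0], "rotation": [0, 0, 0], "claw": -1},
  {"dp": [0, 0, 0], "rotation": [0, 0, 0], "claw": -1},
  {"dp": [0, 0, 0], "rotation": [0, 0, 0], "claw": -1},
])

```text
time: 21.13
tool_pos: [0.5123, 0.2553, 0.2604]
eef_rot: [0.993, 0.116, -0.001, 0.0]
force: [0.1, -1.1, -1.4]
width: 0.0095
```

Run:
```python
from h import *
s,P,R=tool(); print(s['force'],P,s['width'],s['time']); goto((.5122,.256,.2258),13.5)
```

```text
[ 0.06641971 -1.09535876 -1.38323467] [0.51232234 0.25534815 0.26039548] 0.0094725799406804 21.1333
dp cm [ 0.01 -0.07  3.46] rot deg [-0.01  0.08 -0.13] now yaw 13.37
```

Call:
drive_tool([
  {"dp": [0, -0.07, 0.6], "rotation": [0, 0, 0], "claw": -1},
  {"dp": [0, 0, 0.8], "rotation": [0, 0, 0], "claw": -1},
  {"dp": [0, 0, 0.8], "rotation": [0, 0, 0], "claw": -1},
  {"dp": [0, 0, 0.7], "rotation": [0, 0, 0], "claw": -1},
  {"dp": [0, 0, 0.4], "rotation": [0, 0, 0], "claw": -1},
  {"dp": [0, 0, 0.1], "rotation": [0, 0, 0], "claw": -1},
  {"dp": [0, 0, 0], "rotation": [0, 0, 0], "claw": -1},
  {"dp": [0, 0, 0], "rotation": [0, 0, 0], "claw": -1},
  {"dp": [0, 0, 0], "rotation": [0, 0, 0], "claw": -1},
  {"dp": [0, 0, 0], "rotation": [0, 0, 0], "claw": -1},
])

```text
time: 21.97
tool_pos: [0.5128, 0.2561, 0.2272]
eef_rot: [0.993, 0.117, 0.0, -0.0]
force: [0.2, -0.3, -0.7]
width: 0.0097
```

Run:
```python
from h import *
np.set_printoptions(precision=4,suppress=True)
s,P,R=tool(); print(P,s['width'],s['time']); goto((.5122,.256,.2258),13.5)
S=viewer.camera_info('scene'); im=viewer.camera('scene')
M=np.array([.5122,.256,.19]); y=np.radians(13.5); ex=np.array([np.cos(y),np.sin(y),0]);ey=np.array([-np.sin(y),np.cos(y),0]);ez=np.array([0,0,1])
big=cv2.resize(im[90:350,150:450],None,fx=2,fy=2,interpolation=cv2.INTER_CUBIC)
pts=[M+.005*ex+a*ey+b*ez for a,b in((-.028,-.05),(.028,-.05))]+[np.array([.5122,.256,.074])+a*ey+.013*ex for a in(-.11,.11)]
for X in pts: u=proj(S,X); print(u.round(1)); cv2.circle(big,tuple(np.round((u-[150,90])*2+.5).astype(int).tolist()),3,(255,0,0),1)
for q in viewer.outline_of('scene','plaque_green')[:4]: print(round(q['score'],2),np.round(q['point'],1))
q=viewer.outline_of('scene','bar'); print([(round(a['score'],2),np.round(a['point'],1)) for a in q[:2]])
save(big,'end.png')
```

```text
[0.5128 0.2561 0.2272] 0.009729997329651664 21.9667
dp cm [-0.06 -0.    0.14] rot deg [-0.02 -0.   -0.01] now yaw 13.49
[337.3 162. ]
[347.4 151.6]
[321.9 196. ]
[360.4 155.1]
0.98 [274.1 322.6]
0.69 [340.6 146. ]
0.68 [216.9 211.4]
[(0.72, array([334.8, 177. ]))]
```

View pics/end.png

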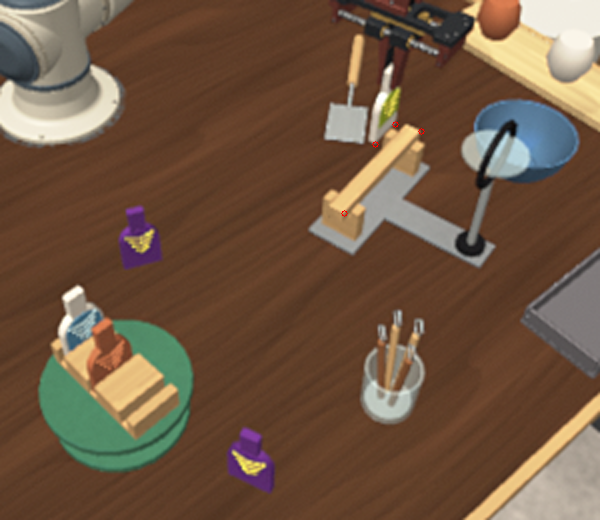

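The green plaque is held over the bar with its glazed side towards the lens. Its lower corners sit at the predicted marks, the bar lies in both notches, and nothing else has moved. I'm letting it settle for one call, then handing in.

Call:
drive_tool([
  {"dp": [0, 0, 0.1], "rotation": [0, 0, 0], "claw": -1},
  {"dp": [0, 0, 0], "rotation": [0, 0, 0], "claw": -1},
  {"dp": [0, 0, 0], "rotation": [0, 0, 0], "claw": -1},
  {"dp": [0, 0, 0], "rotation": [0, 0, 0], "claw": -1},
  {"dp": [0, 0, 0], "rotation": [0, 0, 0], "claw": -1},
  {"dp": [0, 0, 0], "rotation": [0, 0, 0], "claw": -1},
  {"dp": [0, 0, 0], "rotation": [0, 0, 0], "claw": -1},
  {"dp": [0, 0, 0], "rotation": [0, 0, 0], "claw": -1},
  {"dp": [0, 0, 0], "rotation": [0, 0, 0], "claw": -1},
  {"dp": [0, 0, 0], "rotation": [0, 0, 0], "claw": -1},
])

```text
time: 22.95
tool_pos: [0.5126, 0.256, 0.2257]
eef_rot: [0.993, 0.117, -0.0, -0.0]
force: [0.2, -1.1, -0.3]
width: 0.0098
```

```bash
python3 -c "
from h import *
s,P,R=tool(); print(P,s['width'],s['force'],abs(s['qd']).max()); print(workorder.job_done())"
```

```text
[0.51262971 0.25601041 0.22565879] 0.009836556360039434 [ 0.21809524 -1.05908222 -0.25099562] 0.0019209282759402617
the job is handed in; nothing more can be done
None
```

The bar is laid across both notches and released. The yellow-green plaque is held upright over the middle of the bar, front to the lens, and I handed the job in at about 23 s; no verdict was reported.

- **Bar:** after release, the wrist and scene pictures showed it lying through both notches. I did not measure its final centring exactly, because its far end was outside the wrist picture. The visible part lay at -76.3° against the stand's -76.5°.
- **Plaque:** the fingers stood within 1 mm of the target, at 13.5° yaw to match the stand, and almost motionless. They held the 10 mm tab at a 9.8 mm opening. The plaque's lower corners matched the predicted pixels in the scene picture.
- **Everything else:** in the last scene picture the blue and bare plaques, both purple look-alikes, the jar, the bowl and the spatula stood where they were. The tub and brush were not in that crop, so I did not recheck them.
- **Disagreement:** the first rough height of the posts from the top and scene cameras came out too low, about 42 mm instead of 64. Two wrist views gave 60–62 mm.

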